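# Show the day dot to the camera with the mirror

### The job

Clear the camera's window first: pull the sprung wiper lever on top of the camera by its blue knob through its whole stroke, then ease it slowly all the way back, without letting it snap. Then turn the sprung inspection mirror by its upright handle pin until the camera sees the red day dot of the one tub in the middle of the mirror (not the blue dot of the other), and finish while still holding the mirror steady at that angle: it swings back if let go. Leave the tubs and the black bowl where they are.

Things in the scene. Friction and masses are not known exactly. Their poses are not given: they have to be found in the camera images.
- pivot (a point): centre of the mirror glass, on its upright turning axis, 110 mm above the table. Fixed to the station: an aluminium rail 50 x 360 x 12 mm with the mirror near one end and a white camera on a post near the other, not moving but placed anew each time. Axes are the station's: z up, -y from mirror to camera, x across the rail, away from the robot, towards the tubs
- lens (a point): centre of the camera's lens, 110 mm above the table, 260 mm from pivot along the station's -y, looking level along +y at the mirror. The camera is a white box of 66 x 56 x 66 mm, its top 143 mm above the table
- mirror: grey upright frame 70 mm wide, 60 to 160 mm above the table, glass 60 x 90 mm; turns only about the vertical through pivot. Its -y is the glass's outward normal. At rest the glass faces the camera; it turns up to 1.2 rad, anticlockwise from above: the glass swings to the tubs, the handle behind it towards the robot. A spring drives it back to rest (0.9 to 2.2 N at the pin, growing)
- pin (a point): grip point of the mirror's handle: an upright black rubber pin 14 mm in diameter, rubber from 116 to 166 mm above the table, top end at 170 mm; this point is on its axis, 144 mm above the table, 90 mm straight behind the glass (mirror +y). A level rod 10 mm thick, at 104 mm height, joins it to the mirror
- needle: orange needle, 70 mm long, under the mirror, 44 mm above the table, origin on the mirror's axis; geared 2:1 to the mirror, so its x axis always points along the camera's line of sight after reflection in the mirror's middle. At rest it points at the camera; it points at the dot (seen from above) when the camera sees the dot in mid-mirror. Only shows: do not push it
- red_dot (a point): centre of the red day dot, 24 mm in diameter, on the side of a white round tub with a grey lid (80 mm in diameter, 158 mm high), 110 mm above the table, on the side facing the mirror; 40 mm from the tub's axis along the tub's -x
- blue_dot (a point): centre of the blue day dot of the other, equal tub: the wrong one. The two tubs may stand either way round
- tub_red: tub with the red dot, loose, about 0.6 kg, origin at the centre of its underside, z up; dot at -x
- tub_blue: tub with the blue dot, loose, as the other
- bowl: black lacquer bowl, loose bystander, 150 mm in diameter, 78 mm high, origin at its underside
- wiper (a joint): wiper lever on the camera's front: 0 at rest, leaning 0.6 rad off upright towards station +x (away from the robot); grows as the knob is pulled over the top towards station -x; stop at 1.2 rad. A spring (0.9 N at the knob at rest, 2.6 N at full stroke) drives it back to 0, and it snaps back if let go
- wiper_hinge (a point): point on the lever's hinge axis (fixed, level, along the station's y), 152 mm above the table, in the plane in which the knob's centre moves; station axes
- knob (a point): centre of the lever's blue knob, a cylinder 20 mm in diameter, 18 mm long, lying along station y, 70 mm from the hinge: at joint angle q it is 70*sin(0.6-q) mm along station x and 70*cos(0.6-q) mm above wiper_hinge. Can be pinched from above on its flat ends; it then turns between the fingers

How it is judged:
By the outcome, as a careful person would: the job done as asked, in the order asked, and still so for the second after the job is handed in, while the arm keeps its last pose, push and grip.
It also fails if it takes over 58 s, if anything falls off the work surface, if the arm or the gripper's body presses on something with over 40 N, if the wrist force passes 120 N, or if a joint passes its speed limit or range.

### The arm

A 6-joint arm with a two-finger parallel gripper is mounted at the origin on a cart in front of the work surface, level with it; the furniture and walls round the work are solid. World frame = base frame: x ahead of the robot, y to its left, z up, the work surface at z = 0. Lengths are in m, angles in degrees, forces in N, time in s.
With the tool pointing down it reaches from about 0.375 to 0.9 m from the base axis. Payload 3.1 kg.
Tool frame: the origin (TCP) lies at the centre of the arm's flange, where the gripper is bolted on; the fingertips stand 182 mm ahead of it and the grasp point (between the pads) lies 164 mm ahead of it (ctrl.tcp_to_grasp is the distance from the TCP to the grasp point, in m); x points along the fingers, y is the direction in which the jaws open and shut, and the axes are right-handed (so a half turn about x gives the same grasp; the last joint's range is limited). The gripper opens to 87 mm and grips with 3 to 60 N. Pads are 19 mm wide; open, the fingers measure 117 mm over their backs; the gripper's body (75 mm by 190 mm) begins 51 mm behind the grasp point.
Start: joints at [-78.524, 30.224, 82.088, -0, 67.689, -10.227], TCP at [0.231, -0.581, 0.405] pointing down, gripper open.
Joint ranges: [-176.69, 176.69], [-43.24, 126.21], [12.49, 139.97], [-82, 262], [0, 151.66], [-163.58, 163.58]. Speed limits (degrees/s): [159.86, 159.86, 180, 180, 180, 180].

### API

Orientations are given as a 3x3 rotation matrix whose columns are the frame's x, y, z axes.
In Python, from cell import ctrl, camera, calibration gives the robot as it stands.
- The arm moves only by the tool play_rows, never from a script. Its argument "deltas" is a list of rows, each an object with "hand": the closure, from 0 (fully open) to 1 (shut); "slide": the shift along the world's x, y, z in m, a list of three; "twist": the turn about the world's z in degrees. A call has 1 to 20 rows; each row shifts and turns the commanded pose from where the row before left it; what a row does not reach is not made up. A row lasts 1/10 s, in which the tool goes at most 50 mm and 8.59 degrees, less where a joint would pass 70% of its speed; a pose out of reach is approached as far as the arm can. A call is refused whole if a number of a shift passes 0.05 or a number of a turn 8.59, either way. A call with a gripper value outside its range is refused whole. The fingers move at their own pace and stop on an object; "newtons" is the grip in N (left out, the last holds). Time passes only in rows, so rows that do not move let the fingers close. It gives the time, the measured TCP pose, the force and the opening at its end, in the units of the state.
- ctrl.get_state(): the state, without advancing time (a new reading comes with each control period).
- camera(name): name is "scene" or "top" or "wrist"; returns (picture, depth): 384x512x3 uint8, red, green, blue; 384x512 float32, m along the optical axis (not along the pixel's ray), 0 where there is no reading.
- calibration(name): a dict with "fx", "fy", "cx", "cy" (pixels), "R" (3x3) and "t" (3): a world point X has camera coordinates R X + t; the wrist camera has in their place "mount" (4x4, takes a point from camera to tool coordinates, whose origin is the TCP and whose axes are the tool frame's). Camera axes: x right, y down, z forward; pixel columns grow to the right and rows downward; lengths in m; the calibration is good to about 2 mm. A picture is of the moment at which its call begins: read the wrist's pose just before it. calibration takes no time and is no camera call.
- ctrl.close_job(): hands the job in, once; it reports no verdict.
The state is a dict: "time": time; "joints": joint angles; "qvel": joint speeds; "effort": joint torques, N m; "position": TCP position; "tool_rot": TCP orientation; "wrist_force": force on the tool from outside, world axes, zero at the start; "wrist_torque": the same for the moment, N m; "grip_width": finger opening in m.
Only numpy, scipy, OpenCV 4.12 (cv2) and the standard library are available. Lean on these libraries where they do the work, as an engineer would, in place of code of your own. Each camera call takes 0.05 s, during which the arm holds its last target. There are 200 camera calls.

## Working session

There is one attempt and no reset: what is moved stays moved. The work goes in short steps, Python scripts to look and compute and a tool call to move; the robot and the scene stay as the last step left them, time stands still between calls to the robot, and variables do not carry over. Pictures are saved under pics/ and viewed, about 8 in all and at most 12, crops included, and the job is handed in when it is done.

Besides the shell and the picture viewer there is one more tool, called after "Call:" by a JSON object that holds its "name" and its "arguments". play_rows: Moves the arm, as the interface text tells. Its arguments: {"type":"object","properties":{"deltas":{"type":"array","items":{"type":"object","properties":{"hand":{"type":"number"},"slide":{"type":"array","items":{"type":"number"}},"twist":{"type":"number"}}}},"newtons":{"type":"number"}},"required":["deltas"]}

```bash
mkdir -p pics
cat > h.py <<'E'
import numpy as np,cv2
from cell import ctrl,camera,calibration
def grab(n,f=None):
    s=ctrl.get_state();im,d=camera(n);c=calibration(n)
    if n=="wrist":
        T=np.eye(4);T[:3,:3]=np.array(s["tool_rot"]);T[:3,3]=s["position"]
        M=T@np.array(c["mount"]);R=M[:3,:3].T;t=-R@M[:3,3]
    else: R=np.array(c["R"]);t=np.array(c["t"])
    K=np.array([[c["fx"],0,c["cx"]],[0,c["fy"],c["cy"]],[0,0,1]])
    if f: cv2.imwrite("pics/"+f,im[:,:,::-1])
    return im,d,K,R,t
def pts(d,K,R,t):
    v,u=np.indices(d.shape);P=np.stack([(u-K[0,2])/K[0,0]*d,(v-K[1,2])/K[1,1]*d,d],-1)
    return (P-t)@R
def plane(u,v,z,K,R,t):
    r=R.T@np.array([(u-K[0,2])/K[0,0],(v-K[1,2])/K[1,1],1]);o=-R.T@t
    return o+r*(z-o[2])/r[2]
def blobs(im,lo,hi,amin=15):
    m=cv2.inRange(cv2.cvtColor(im,cv2.COLOR_RGB2HSV),lo,hi)
    n,l,s,c=cv2.connectedComponentsWithStats(m)
    return [(s[i,4],c[i].round(1),l==i) for i in range(1,n) if s[i,4]>=amin]
E
python3 - <<'E'
from h import *
ims=[]
for n in("scene","top"):
    im,d,K,R,t=grab(n,n+"0.png");P=pts(d,K,R,t);ims.append(im)
    print(n,"cam",-R.T@t)
    for nm,lo,hi in(("red",(0,120,80),(6,255,255)),("red2",(172,120,80),(180,255,255)),("orange",(8,150,100),(22,255,255)),("blue",(95,130,60),(130,255,255))):
        for a,c,m in blobs(im,lo,hi): print(nm,a,c,np.median(P[m&(d>0)],0).round(4))
cv2.imwrite("pics/both.png",cv2.resize(np.vstack(ims),None,fx=.78,fy=.78)[:,:,::-1])
E
```

```text
scene cam [ 0.98104985 -0.2804764   1.12921756]
red 275 [443.7 194. ] [0.9912 0.391  0.2177]
red 164 [370.8 234.7] [0.9119 0.2758 0.0324]
red 3016 [127.4 325.8] [ 0.6274 -0.3355  0.0889]
red2 15 [369.  236.7] [0.9104 0.2686 0.033 ]
red2 17 [376.  235.8] [0.9221 0.2812 0.033 ]
orange 32 [221.6 200.5] [0.5384 0.0643 0.0479]
blue 184 [336.5 148.7] [0.6612 0.4515 0.0148]
blue 67 [172.8 240.5] [ 0.5979 -0.1374  0.2162]
top cam [0.48989775 0.11510491 1.53961645]
red 137 [148.7  58.8] [0.99   0.4032 0.2217]
red 93 [195.8 102.2] [0.9139 0.2804 0.0348]
red 1602 [382.4 191.1] [ 0.6124 -0.3218  0.0902]
red2 15 [195.1 100.3] [0.9198 0.2844 0.0342]
red2 17 [198.8 105.3] [0.903  0.2704 0.0349]
blue 180 [142.7 178.1] [0.6577 0.4567 0.0181]
blue 39 [329.9 193.4] [ 0.5953 -0.1322  0.2182]
```

View pics/both.png

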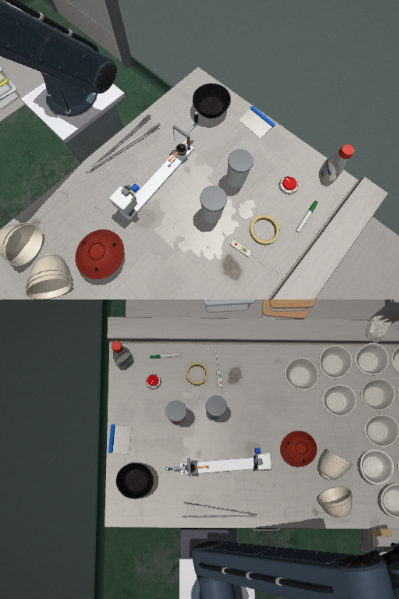

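The pictures show the rail running along world y, with the camera box and blue knob on the right in the top view and the mirror on the left. The two tubs are beyond it and the dots are hidden. Next I get metric positions from depth.

Run:
```python
from h import *
print(np.array(calibration("wrist")["mount"]).round(3))
for n in("top","scene"):
    im,d,K,R,t=grab(n);P=pts(d,K,R,t);x,y,z=P[...,0],P[...,1],P[...,2];g=d>0
    hsv=cv2.cvtColor(im,cv2.COLOR_RGB2HSV)
    roi=g&(x>.4)&(x<.95)&(y>-.2)&(y<.35)
    for nm,m in(("z>.15 ",roi&(z>.148)&(z<.18)),("box",roi&(z>.135)&(z<.148)),("rail",roi&(z>.006)&(z<.02)&(hsv[...,1]<60)&(x<.66)&(x>.5))):
        k,l,s,c=cv2.connectedComponentsWithStats(m.astype(np.uint8))
        for i in range(1,k):
            if s[i,4]>12:
                q=l==i;r=cv2.minAreaRect(P[q][:,:2].astype(np.float32)*1000)
                print(n,nm,s[i,4],c[i].round(0),P[q].mean(0).round(4),"rect",np.round(r[0],0),np.round(r[1],0),round(r[2],1))
    for a,c,m in blobs(im,(5,120,80),(24,255,255),8):
        q=m&roi
        if q.sum()>5: print("or",a,c,P[q].mean(0).round(4))
im,d,K,R,t=grab("top")
cv2.imwrite("pics/z.png",cv2.resize(im[80:230,190:370],None,fx=4,fy=4,interpolation=cv2.INTER_CUBIC)[:,:,::-1])
```

```text
[[ 0.001 -0.267  0.964  0.021]
 [ 1.    -0.    -0.001  0.   ]
 [ 0.     0.964  0.267 -0.073]
 [ 0.     0.     0.     1.   ]]
top z>.15  575 [277. 137.] [0.773  0.018  0.1586] rect [773.  18.] [80. 80.] 89.9
top z>.15  578 [225. 143.] [0.752  0.1755 0.1588] rect [752. 176.] [81. 81.] 45.9
top z>.15  75 [331. 207.] [ 0.5565 -0.1447  0.1591] rect [ 556. -144.] [29. 26.] 89.2
top z>.15  82 [242. 215.] [0.5329 0.1227 0.1596] rect [532. 122.] [67. 11.] 4.8
top z>.15  18 [214. 217.] [0.5259 0.2065 0.1678] rect [526. 207.] [13. 11.] 47.4
top box 305 [339. 208.] [ 0.5567 -0.174   0.1424] rect [ 558. -171.] [65. 56.] 0.3
top rail 1074 [288. 213.] [ 0.5455 -0.0283  0.0125] rect [546. -19.] [ 60. 273.] 5.7
top rail 41 [235. 212.] [0.5477 0.149  0.0126] rect [547. 149.] [15. 38.] 7.6
top rail 59 [235. 221.] [0.5158 0.1467 0.0123] rect [518. 145.] [27. 31.] 18.8
or 28 [258.7 214.3] [0.5383 0.0696 0.0449]
scene z>.15  34 [251. 147.] [0.5288 0.2004 0.1615] rect [528. 201.] [11. 12.] 52.3
scene z>.15  122 [232. 169.] [0.5363 0.1175 0.1567] rect [535. 118.] [70. 13.] 4.7
scene z>.15  777 [308. 206.] [0.7551 0.1702 0.1568] rect [754. 172.] [82. 83.] 38.0
scene z>.15  104 [162. 244.] [ 0.5589 -0.1517  0.1565] rect [ 560. -151.] [31. 25.] 74.3
scene z>.15  904 [273. 254.] [0.7763 0.0131 0.1568] rect [775.  15.] [80. 83.] 42.7
scene box 13 [251. 152.] [0.5299 0.1986 0.1413] rect [531. 198.] [11.  6.] 43.1
scene box 54 [232. 173.] [0.5381 0.1144 0.1412] rect [536. 115.] [67.  5.] 7.1
scene box 40 [305. 220.] [0.7719 0.1423 0.1396] rect [770. 145.] [63. 16.] 30.7
scene box 480 [156. 254.] [ 0.563  -0.1767  0.1415] rect [ 560. -175.] [66. 55.] 5.1
scene rail 1544 [201. 232.] [ 0.551  -0.0311  0.0111] rect [546. -22.] [ 52. 359.] 5.0
or 8 [237.5 183. ] [0.5565 0.1154 0.1069]
or 36 [221.8 200.4] [0.5385 0.067  0.0478]
```

View pics/z.png

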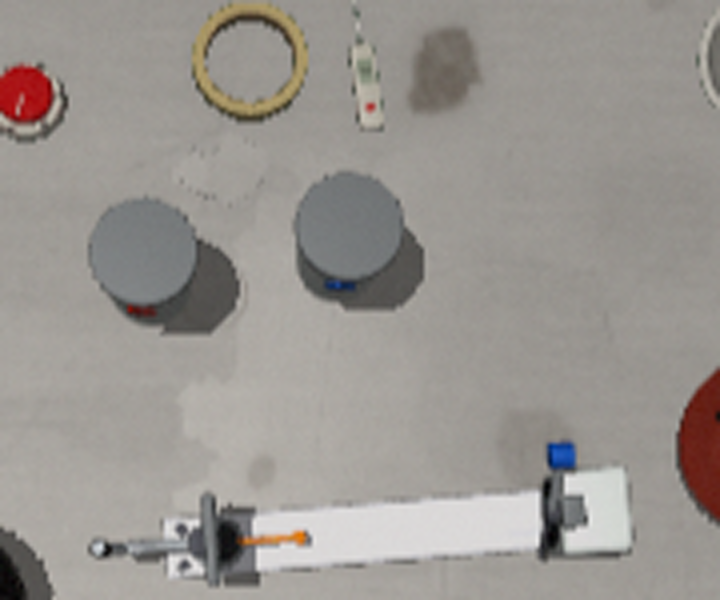

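The red tub is the left one at (0.7525, 0.173), with its red dot at crop pixel (140,310). The blue tub is the right one. The knob is at crop (562,455), the pin at (100,548) and the needle points at the camera. Next I work out the moves.

Run:
```python
from h import *
s=ctrl.get_state();print(s["time"],np.array(s["tool_rot"]).round(3).tolist(),np.round(s["position"],4),s["grip_width"],ctrl.tcp_to_grasp)
y=np.array([-.0872,.9962]);x=np.array([.9962,.0872])
pin=np.array([.5275,.203]);piv=pin-.09*y;lens=piv-.26*y
print("piv",piv,"lens",lens)
for n in("scene","top"):
    im,d,K,R,t=grab(n)
    for a,c,m in blobs(im,(95,130,60),(130,255,255)):
        if 160<c[0]<340 and c[1]>185: print(n,"knob@.21",plane(*c,.2098,K,R,t), "px",c)
    if n=="top":
        for a,c,m in blobs(im,(0,100,60),(8,255,255),4):
            if 205<c[0]<240 and 150<c[1]<165:
                p=plane(*c,.11,K,R,t);print("red dot",p,"tilt", np.degrees(np.arctan2(*(p[:2]-piv)[::-1])))
print(np.degrees(np.arctan2(.173-piv[1],.7525-piv[0])))
```

```text
0.25 [[-0.0, 0.37, -0.929], [0.001, -0.929, -0.37], [-1.0, -0.001, -0.0]] [ 0.2311 -0.5805  0.4043] 0.08696742350422546 0.1635
piv [0.535348 0.113342] lens [ 0.55802 -0.14567]
scene knob@.21 [ 0.59505826 -0.13599717  0.2098    ] px [172.8 240.5]
top knob@.21 [ 0.59529613 -0.13335     0.2098    ] px [329.9 193.4]
red dot [0.71551449 0.17800313 0.11      ] tilt 19.74288810524278
15.36182659848055
```

Call:
{"name": "play_rows", "arguments": {"deltas": [{"hand": 0, "slide": [0.026, 0.0318, 0.0033], "twist": -1.2}, {"hand": 0, "slide": [0.026, 0.0318, 0.0033], "twist": -1.2}, {"hand": 0, "slide": [0.026, 0.0318, 0.0033], "twist": -1.2}, {"hand": 0, "slide": [0.026, 0.0318, 0.0033], "twist": -1.2}, {"hand": 0, "slide": [0.026, 0.0318, 0.0033], "twist": -1.2}, {"hand": 0, "slide": [0.026, 0.0318, 0.0033], "twist": -1.2}, {"hand": 0, "slide": [0.026, 0.0318, 0.0033], "twist": -1.2}, {"hand": 0, "slide": [0.026, 0.0318, 0.0033], "twist": -1.2}, {"hand": 0, "slide": [0.026, 0.0318, 0.0033], "twist": -1.2}, {"hand": 0, "slide": [0.026, 0.0318, 0.0033], "twist": -1.2}, {"hand": 0, "slide": [0.026, 0.0318, 0.0033], "twist": -1.2}, {"hand": 0, "slide": [0.026, 0.0318, 0.0033], "twist": -1.2}, {"hand": 0, "slide": [0.026, 0.0318, 0.0033], "twist": -1.2}, {"hand": 0, "slide": [0.026, 0.0318, 0.0033], "twist": -1.2}, {"hand": 0, "slide": [0, 0, 0], "twist": 0}, {"hand": 0, "slide": [0, 0, 0], "twist": 0}], "newtons": 20}}

```text
time: 1.95
position: [0.5953, -0.1346, 0.4508]
tool_rot: [[-0.001, 0.088, -0.996], [-0.001, -0.996, -0.088], [-1.0, 0.0, 0.001]]
wrist_force: [-0.0, -0.4, 1.0]
grip_width: 0.0868
```

Run:
```python
from h import *
s=ctrl.get_state();Rt=np.array(s["tool_rot"]);print(s["time"],np.degrees(np.arctan2(Rt[1,1],Rt[0,1])),np.round(s["position"],4),np.round(s["wrist_force"],2))
im,d,K,R,t=grab("wrist","w1.png");P=pts(d,K,R,t)
for a,c,m in blobs(im,(95,130,60),(130,255,255)):
    q=m&(d>0);r=cv2.minAreaRect(np.argwhere(m)[:,::-1].astype(np.float32))
    print(a,c,np.median(P[q],0).round(4),P[q].min(0).round(4),P[q].max(0).round(4),plane(*c,.2098,K,R,t),plane(*c,.2198,K,R,t))
    top=P[q];top=top[top[:,2]>.2165];
    if len(top)>10:print(top.mean(0), cv2.minAreaRect(top[:,:2].astype(np.float32)*1000))
```

```text
1.95 -84.9561457288748 [ 0.5953 -0.1346  0.4508] [-0.01 -0.38  1.04]
100 [104.8  13.8] [0.7336 0.0153 0.1172] [0.7322 0.0077 0.1068] [0.7359 0.027  0.1224] [ 0.71403613 -0.02692214  0.2098    ] [ 0.71193377 -0.03152466  0.2198    ]
533 [260.8 209.2] [ 0.5965 -0.136   0.2177] [ 0.5559 -0.1452  0.1361] [ 0.6042 -0.1276  0.2203] [ 0.593632   -0.13615938  0.2098    ] [ 0.59699548 -0.135803    0.2198    ]
[ 0.5947742  -0.1358863   0.21823197] ((594.2013549804688, -136.2511444091797), (14.432954788208008, 15.85345458984375), 4.596301555633545)
```

View pics/w1.png

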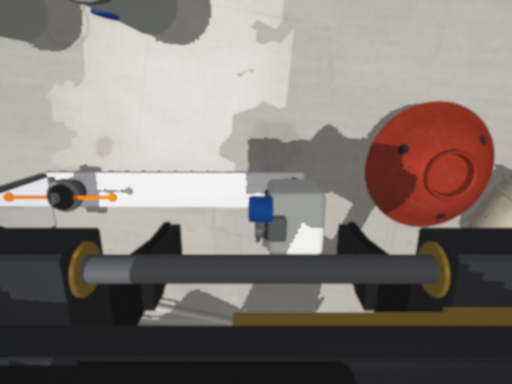

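The knob is at pixel (261,209), at about (0.595, -0.136), and the lever lies on its camera/robot side. I descend and pinch it.

Call:
{"name": "play_rows", "arguments": {"deltas": [{"hand": 0, "slide": [0, -0.0007, -0.013], "twist": 0}, {"hand": 0, "slide": [0, -0.0007, -0.013], "twist": 0}, {"hand": 0, "slide": [0, 0, -0.013], "twist": 0}, {"hand": 0, "slide": [0, 0, -0.013], "twist": 0}, {"hand": 0, "slide": [0, 0, -0.013], "twist": 0}, {"hand": 0, "slide": [0, 0, -0.012], "twist": 0}, {"hand": 0, "slide": [0, 0, 0], "twist": 0}, {"hand": 0.5, "slide": [0, 0, 0], "twist": 0}, {"hand": 0.7, "slide": [0, 0, 0], "twist": 0}, {"hand": 0.8, "slide": [0, 0, 0], "twist": 0}, {"hand": 0.9, "slide": [0, 0, 0], "twist": 0}, {"hand": 1, "slide": [0, 0, 0], "twist": 0}, {"hand": 1, "slide": [0, 0, 0], "twist": 0}, {"hand": 1, "slide": [0, 0, 0], "twist": 0}, {"hand": 1, "slide": [0, 0, 0], "twist": 0}, {"hand": 1, "slide": [0, 0, 0], "twist": 0}], "newtons": 20}}

```text
time: 3.6
position: [0.5952, -0.1369, 0.3739]
tool_rot: [[-0.0, 0.085, -0.996], [0.0, -0.996, -0.085], [-1.0, -0.0, 0.0]]
wrist_force: [-0.3, -0.1, 0.3]
grip_width: 0.0229
```

Call:
{"name": "play_rows", "arguments": {"deltas": [{"hand": 1, "slide": [0, 0, 0], "twist": 0}, {"hand": 1, "slide": [0, 0, 0], "twist": 0}, {"hand": 1, "slide": [0, 0, 0], "twist": 0}, {"hand": 1, "slide": [0, 0, 0], "twist": 0}], "newtons": 20}}

```text
time: 4.0
position: [0.5951, -0.1361, 0.3739]
tool_rot: [[-0.0, 0.085, -0.996], [0.002, -0.996, -0.085], [-1.0, -0.002, 0.0]]
wrist_force: [-0.1, 5.4, 1.0]
grip_width: 0.0182
```

Run:
```python
import numpy as np
h=np.array([.5557,.0]);o=None
for q in np.linspace(0,1.24,14):
    a=.6-q; p=np.array([70*np.sin(a)*.9962,70*np.sin(a)*.0872,70*np.cos(a)])
    if o is not None: print(round(q,3),(p-o).round(1))
    o=p
```

```text
0.095 [-5.7 -0.5  3.5]
0.191 [-6.  -0.5  2.9]
0.286 [-6.2 -0.5  2.4]
0.382 [-6.4 -0.6  1.8]
0.477 [-6.6 -0.6  1.1]
0.572 [-6.6 -0.6  0.5]
0.668 [-6.6 -0.6 -0.1]
0.763 [-6.6 -0.6 -0.8]
0.858 [-6.5 -0.6 -1.4]
0.954 [-6.3 -0.6 -2. ]
1.049 [-6.1 -0.5 -2.6]
1.145 [-5.8 -0.5 -3.2]
1.24 [-5.5 -0.5 -3.7]
```

Call:
{"name": "play_rows", "arguments": {"deltas": [{"hand": 1, "slide": [-0.0057, -0.0005, 0.0035], "twist": 0}, {"hand": 1, "slide": [-0.006, -0.0005, 0.0029], "twist": 0}, {"hand": 1, "slide": [-0.0062, -0.0005, 0.0024], "twist": 0}, {"hand": 1, "slide": [-0.0064, -0.0006, 0.0018], "twist": 0}, {"hand": 1, "slide": [-0.0066, -0.0006, 0.0011], "twist": 0}, {"hand": 1, "slide": [-0.0066, -0.0006, 0.0005], "twist": 0}, {"hand": 1, "slide": [-0.0066, -0.0006, -0.0001], "twist": 0}, {"hand": 1, "slide": [-0.0066, -0.0006, -0.0008], "twist": 0}, {"hand": 1, "slide": [-0.0065, -0.0006, -0.0014], "twist": 0}, {"hand": 1, "slide": [-0.0063, -0.0006, -0.002], "twist": 0}, {"hand": 1, "slide": [-0.0061, -0.0005, -0.0026], "twist": 0}, {"hand": 1, "slide": [-0.0058, -0.0005, -0.0032], "twist": 0}, {"hand": 1, "slide": [0, 0, 0], "twist": 0}, {"hand": 1, "slide": [0, 0, 0], "twist": 0}]}}

```text
time: 5.4
position: [0.5198, -0.1427, 0.3771]
tool_rot: [[0.002, 0.085, -0.996], [0.002, -0.996, -0.085], [-1.0, -0.002, -0.002]]
wrist_force: [-0.7, 7.0, 6.3]
grip_width: 0.0177
```

Call:
{"name": "play_rows", "arguments": {"deltas": [{"hand": 1, "slide": [-0.0025, -0.0002, -0.0013], "twist": 0}, {"hand": 1, "slide": [-0.0025, -0.0002, -0.0013], "twist": 0}, {"hand": 1, "slide": [0, 0, 0], "twist": 0}, {"hand": 1, "slide": [0, 0, 0], "twist": 0}]}}

```text
time: 5.8
position: [0.5151, -0.1431, 0.3744]
tool_rot: [[0.003, 0.085, -0.996], [0.002, -0.996, -0.085], [-1.0, -0.002, -0.003]]
wrist_force: [2.3, 7.3, 5.4]
grip_width: 0.0176
```

Run:
```python
from h import *
s=ctrl.get_state();print(np.round(s["position"],4),np.round(s["wrist_force"],2))
for n in("scene","top"):
    im,d,K,R,t=grab(n,n+"2.png");P=pts(d,K,R,t)
    for a,c,m in blobs(im,(95,130,60),(130,255,255),4):
        print(n,a,c,np.median(P[m&(d>0)],0).round(4))
cv2.imwrite("pics/c2.png",cv2.resize(cv2.imread("pics/scene2.png")[170:290,80:280],None,fx=3.5,fy=3.5))
```

```text
[ 0.5151 -0.1431  0.3744] [2.29 7.27 5.39]
scene 184 [336.5 148.7] [0.6615 0.4511 0.015 ]
scene 10 [420.8 218.2] [0.9856 0.3737 0.0955]
scene 25 [151.5 222. ] [ 0.5273 -0.14    0.2165]
top 9 [274.7 150.8] [0.735  0.0251 0.1202]
top 181 [142.7 178. ] [0.6577 0.4568 0.017 ]
```

View pics/c2.png

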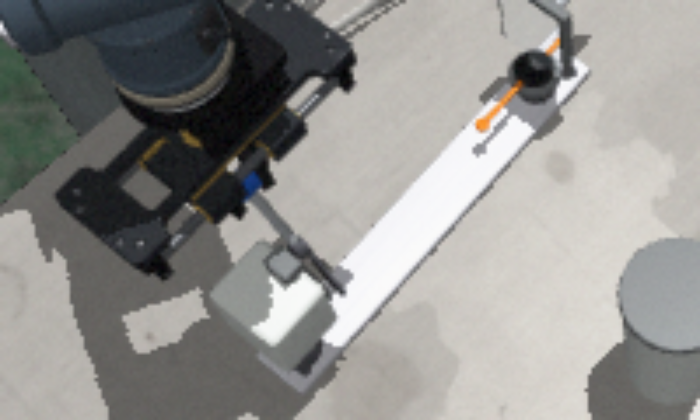

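The crop shows the knob pinched and the lever pulled over towards the robot. I press a little further to feel the stop.

Call:
{"name": "play_rows", "arguments": {"deltas": [{"hand": 1, "slide": [-0.002, -0.0002, -0.0013], "twist": 0}, {"hand": 1, "slide": [-0.002, -0.0002, -0.0013], "twist": 0}, {"hand": 1, "slide": [0, 0, 0], "twist": 0}, {"hand": 1, "slide": [0, 0, 0], "twist": 0}]}}

```text
time: 6.3
position: [0.5115, -0.1434, 0.372]
tool_rot: [[0.004, 0.085, -0.996], [0.002, -0.996, -0.085], [-1.0, -0.002, -0.004]]
wrist_force: [1.6, 8.4, 5.6]
grip_width: 0.0179
```

Call:
{"name": "play_rows", "arguments": {"deltas": [{"hand": 1, "slide": [-0.002, -0.0002, -0.0014], "twist": 0}, {"hand": 1, "slide": [-0.002, -0.0002, -0.0014], "twist": 0}, {"hand": 1, "slide": [0, 0, 0], "twist": 0}, {"hand": 1, "slide": [0, 0, 0], "twist": 0}]}}

```text
time: 6.7
position: [0.5094, -0.1435, 0.3714]
tool_rot: [[0.013, 0.083, -0.996], [0.002, -0.997, -0.083], [-1.0, -0.001, -0.013]]
wrist_force: [5.7, 12.4, 13.8]
grip_width: 0.0177
```

Run:
```python
from h import *
s=ctrl.get_state();print(np.round(s["position"],4),np.round(s["wrist_force"],2),np.round(s["wrist_torque"],2))
im,d,K,R,t=grab("scene","scene3.png");P=pts(d,K,R,t)
for a,c,m in blobs(im,(95,130,60),(130,255,255),4):
    print(a,c,np.median(P[m&(d>0)],0).round(4))
cv2.imwrite("pics/c3.png",cv2.resize(cv2.imread("pics/scene3.png")[200:280,120:220],None,fx=7,fy=7,interpolation=cv2.INTER_CUBIC))
```

```text
[ 0.5094 -0.1435  0.3714] [ 5.75 12.39 13.77] [ 2.22 -1.13  0.12]
184 [336.5 148.7] [0.6606 0.4511 0.0153]
4 [420.  215.5] [0.9799 0.3812 0.0931]
31 [150.3 221.9] [ 0.5237 -0.14    0.2142]
5 [421.6 220.4] [0.9909 0.3695 0.0971]
```

View pics/c3.png

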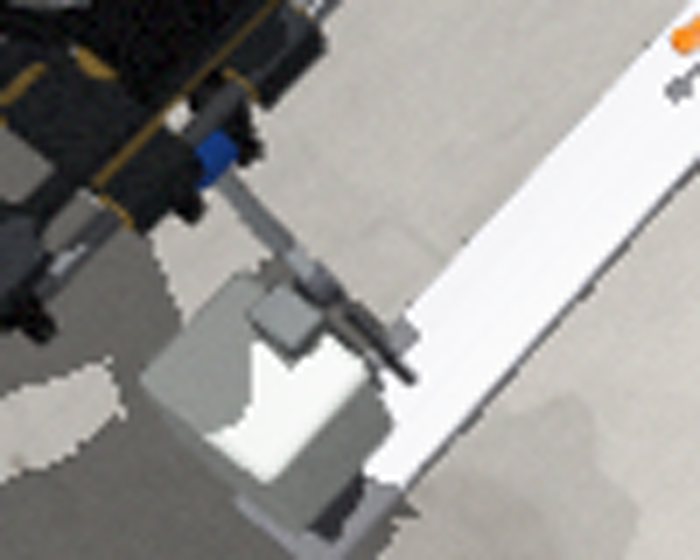

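The forces jump now, so the stop is reached. I ease it back slowly along the same arc.

Call:
{"name": "play_rows", "arguments": {"deltas": [{"hand": 1, "slide": [0.002, 0.0002, 0.0014], "twist": 0}, {"hand": 1, "slide": [0.002, 0.0002, 0.0014], "twist": 0}, {"hand": 1, "slide": [0.002, 0.0002, 0.0013], "twist": 0}, {"hand": 1, "slide": [0.002, 0.0002, 0.0013], "twist": 0}, {"hand": 1, "slide": [0.0025, 0.0002, 0.0013], "twist": 0}, {"hand": 1, "slide": [0.0025, 0.0002, 0.0013], "twist": 0}, {"hand": 1, "slide": [0.0019, 0.0002, 0.0011], "twist": 0}, {"hand": 1, "slide": [0.0019, 0.0002, 0.0011], "twist": 0}, {"hand": 1, "slide": [0.002, 0.0001, 0.001], "twist": 0}, {"hand": 1, "slide": [0.002, 0.0002, 0.0009], "twist": 0}, {"hand": 1, "slide": [0.002, 0.0002, 0.0009], "twist": 0}, {"hand": 1, "slide": [0.0021, 0.0001, 0.0008], "twist": 0}, {"hand": 1, "slide": [0.0021, 0.0002, 0.0007], "twist": 0}, {"hand": 1, "slide": [0.0021, 0.0002, 0.0007], "twist": 0}, {"hand": 1, "slide": [0.0021, 0.0002, 0.0006], "twist": 0}, {"hand": 1, "slide": [0.0022, 0.0002, 0.0005], "twist": 0}, {"hand": 1, "slide": [0.0022, 0.0002, 0.0005], "twist": 0}, {"hand": 1, "slide": [0.0021, 0.0002, 0.0004], "twist": 0}, {"hand": 1, "slide": [0.0022, 0.0002, 0.0003], "twist": 0}, {"hand": 1, "slide": [0.0022, 0.0002, 0.0003], "twist": 0}]}}

```text
time: 8.75
position: [0.5481, -0.1403, 0.385]
tool_rot: [[-0.004, 0.086, -0.996], [0.002, -0.996, -0.086], [-1.0, -0.003, 0.004]]
wrist_force: [-0.6, 5.0, -2.3]
grip_width: 0.0176
```

Call:
{"name": "play_rows", "arguments": {"deltas": [{"hand": 1, "slide": [0.0022, 0.0002, 0.0002], "twist": 0}, {"hand": 1, "slide": [0.0022, 0.0002, 0.0001], "twist": 0}, {"hand": 1, "slide": [0.0022, 0.0002, 0], "twist": 0}, {"hand": 1, "slide": [0.0022, 0.0002, 0], "twist": 0}, {"hand": 1, "slide": [0.0022, 0.0002, -0.0001], "twist": 0}, {"hand": 1, "slide": [0.0022, 0.0002, -0.0002], "twist": 0}, {"hand": 1, "slide": [0.0022, 0.0002, -0.0002], "twist": 0}, {"hand": 1, "slide": [0.0022, 0.0002, -0.0003], "twist": 0}, {"hand": 1, "slide": [0.0022, 0.0002, -0.0004], "twist": 0}, {"hand": 1, "slide": [0.0022, 0.0002, -0.0004], "twist": 0}, {"hand": 1, "slide": [0.0021, 0.0002, -0.0006], "twist": 0}, {"hand": 1, "slide": [0.0021, 0.0002, -0.0006], "twist": 0}, {"hand": 1, "slide": [0.0021, 0.0002, -0.0006], "twist": 0}, {"hand": 1, "slide": [0.0021, 0.0002, -0.0008], "twist": 0}, {"hand": 1, "slide": [0.0021, 0.0002, -0.0008], "twist": 0}, {"hand": 1, "slide": [0.0021, 0.0002, -0.0008], "twist": 0}, {"hand": 1, "slide": [0.002, 0.0002, -0.001], "twist": 0}, {"hand": 1, "slide": [0.002, 0.0002, -0.001], "twist": 0}, {"hand": 1, "slide": [0.002, 0.0002, -0.001], "twist": 0}, {"hand": 1, "slide": [0, 0, 0], "twist": 0}]}}

```text
time: 10.75
position: [0.5884, -0.1367, 0.376]
tool_rot: [[-0.006, 0.086, -0.996], [0.002, -0.996, -0.086], [-1.0, -0.002, 0.005]]
wrist_force: [-3.1, 4.2, -2.0]
grip_width: 0.0179
```

Call:
{"name": "play_rows", "arguments": {"deltas": [{"hand": 1, "slide": [0.0018, 0.0002, -0.0011], "twist": 0}, {"hand": 1, "slide": [0.0018, 0.0002, -0.0011], "twist": 0}, {"hand": 1, "slide": [0.0018, 0.0002, -0.0011], "twist": 0}, {"hand": 1, "slide": [0, 0, 0], "twist": 0}, {"hand": 1, "slide": [0, 0, 0], "twist": 0}]}}

```text
time: 11.25
position: [0.5924, -0.1364, 0.374]
tool_rot: [[-0.01, 0.086, -0.996], [0.001, -0.996, -0.086], [-1.0, -0.002, 0.01]]
wrist_force: [-9.6, 3.6, 4.5]
grip_width: 0.0178
```

Run:
```python
from h import *
im,d,K,R,t=grab("scene","scene4.png");P=pts(d,K,R,t)
for a,c,m in blobs(im,(95,130,60),(130,255,255),4):
    print(a,c,np.median(P[m&(d>0)],0).round(4))
```

```text
184 [336.5 148.7] [0.661  0.4514 0.0149]
4 [420.  215.5] [0.9799 0.3809 0.0935]
5 [421.6 220.4] [0.991  0.3703 0.0961]
7 [172.6 237.1] [ 0.5915 -0.1324  0.2168]
12 [176.5 241. ] [ 0.6043 -0.1323  0.2132]
```

The rest stop is felt at -9.6 N. I release and go above the pin with a +90° twist.

Call:
{"name": "play_rows", "arguments": {"deltas": [{"hand": 0.75, "slide": [0, 0, 0], "twist": 0}, {"hand": 0.6, "slide": [0, 0, 0], "twist": 0}, {"hand": 0.4, "slide": [0, 0, 0], "twist": 0}, {"hand": 0.2, "slide": [0, 0, 0], "twist": 0}, {"hand": 0, "slide": [0, 0, 0], "twist": 0}, {"hand": 0, "slide": [0, 0, 0], "twist": 0}, {"hand": 0, "slide": [0, 0, 0], "twist": 0}, {"hand": 0, "slide": [0, 0, 0.02], "twist": 0}, {"hand": 0, "slide": [0, 0, 0.03], "twist": 0}, {"hand": 0, "slide": [0, 0, 0.02], "twist": 0}]}}

```text
time: 12.3
position: [0.5951, -0.1366, 0.4457]
tool_rot: [[0.002, 0.086, -0.996], [-0.001, -0.996, -0.086], [-1.0, 0.001, -0.002]]
wrist_force: [0.9, -0.1, -0.4]
grip_width: 0.0833
```

Call:
{"name": "play_rows", "arguments": {"deltas": [{"hand": 0, "slide": [-0.0054, 0.0283, 0], "twist": 7.5}, {"hand": 0, "slide": [-0.0054, 0.0283, 0], "twist": 7.5}, {"hand": 0, "slide": [-0.0054, 0.0283, 0], "twist": 7.5}, {"hand": 0, "slide": [-0.0054, 0.0283, 0], "twist": 7.5}, {"hand": 0, "slide": [-0.0054, 0.0283, 0], "twist": 7.5}, {"hand": 0, "slide": [-0.0054, 0.0283, 0], "twist": 7.5}, {"hand": 0, "slide": [-0.0054, 0.0283, 0], "twist": 7.5}, {"hand": 0, "slide": [-0.0054, 0.0283, 0], "twist": 7.5}, {"hand": 0, "slide": [-0.0054, 0.0283, 0], "twist": 7.5}, {"hand": 0, "slide": [-0.0054, 0.0283, 0], "twist": 7.5}, {"hand": 0, "slide": [-0.0054, 0.0283, 0], "twist": 7.5}, {"hand": 0, "slide": [-0.0054, 0.0283, 0], "twist": 7.5}, {"hand": 0, "slide": [0, 0, 0], "twist": 0}, {"hand": 0, "slide": [0, 0, 0], "twist": 0}, {"hand": 0, "slide": [0, 0, 0], "twist": 0}]}}

```text
time: 13.8
position: [0.5303, 0.2024, 0.444]
tool_rot: [[0.0, 0.996, 0.084], [-0.001, 0.084, -0.996], [-1.0, 0.0, 0.001]]
wrist_force: [0.0, -0.4, 0.3]
grip_width: 0.087
```

Run:
```python
from h import *
im,d,K,R,t=grab("top","top5.png")
s,*_=[grab("scene","scene5.png")]
for n in("scene","top"):
    im,d,K,R,t=grab(n);P=pts(d,K,R,t)
    for a,c,m in blobs(im,(95,130,60),(130,255,255),10): print(n,a,c,np.median(P[m&(d>0)],0).round(4))
im,d,K,R,t=grab("wrist","w5.png");P=pts(d,K,R,t)
m=(d>0)&(P[...,2]>.15)&(P[...,2]<.178)&(P[...,1]<.3)&(P[...,0]<.6)
k,l,st,c=cv2.connectedComponentsWithStats(m.astype(np.uint8))
for i in range(1,k):
    if st[i,4]>12: print(st[i,4],c[i].round(0),P[l==i].mean(0).round(4),P[l==i].min(0).round(3),P[l==i].max(0).round(3))
```

```text
scene 185 [336.4 148.7] [0.6612 0.4516 0.0154]
scene 11 [420.8 218.2] [0.9856 0.3736 0.0962]
scene 67 [172.8 240.5] [ 0.5974 -0.137   0.2163]
top 182 [142.7 177.9] [0.6579 0.4567 0.0175]
top 39 [329.9 193.4] [ 0.5953 -0.1321  0.2179]
249 [253. 189.] [0.5247 0.206  0.1652] [0.518 0.197 0.15 ] [0.532 0.211 0.171]
```

View pics/w5.png

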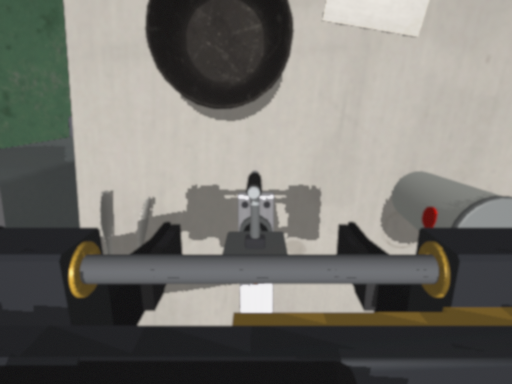

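The knob is back at its rest pixels. The pin is at (254,192) in the wrist view, the red dot at (430,217), and the bowl is clear. I locate the dot and descend onto the pin.

Run:
```python
from h import *
im,d,K,R,t=grab("wrist");P=pts(d,K,R,t)
pin=np.array([.526,.204]);piv=pin-.09*np.array([-.0872,.9962])
for a,c,m in blobs(im,(0,120,80),(8,255,255)):
    p=plane(*c,.11,K,R,t);q=np.median(P[m&(d>0)],0)
    for z in(p,q): print(a,c,z.round(4),np.degrees(np.arctan2(z[1]-piv[1],z[0]-piv[0])).round(2))
print(piv)
```

```text
249 [429.5 216.8] [0.7131 0.1763 0.11  ] 19.08
249 [429.5 216.8] [0.7115 0.1771 0.1125] 19.45
[0.533848 0.114342]
```

Call:
{"name": "play_rows", "arguments": {"deltas": [{"hand": 0, "slide": [-0.002, 0.001, -0.016], "twist": 0}, {"hand": 0, "slide": [-0.002, 0.001, -0.02], "twist": 0}, {"hand": 0, "slide": [0, 0, -0.02], "twist": 0}, {"hand": 0, "slide": [0, 0, -0.02], "twist": 0}, {"hand": 0, "slide": [0, 0, -0.02], "twist": 0}, {"hand": 0, "slide": [0, 0, -0.02], "twist": 0}, {"hand": 0, "slide": [0, 0, -0.02], "twist": 0}, {"hand": 0, "slide": [0, 0, 0], "twist": 0}, {"hand": 0.5, "slide": [0, 0, 0], "twist": 0}, {"hand": 0.7, "slide": [0, 0, 0], "twist": 0}, {"hand": 0.9, "slide": [0, 0, 0], "twist": 0}, {"hand": 1, "slide": [0, 0, 0], "twist": 0}, {"hand": 1, "slide": [0, 0, 0], "twist": 0}, {"hand": 1, "slide": [0, 0, 0], "twist": 0}, {"hand": 1, "slide": [0, 0, 0], "twist": 0}, {"hand": 1, "slide": [0, 0, 0], "twist": 0}, {"hand": 1, "slide": [0, 0, 0], "twist": 0}, {"hand": 1, "slide": [0, 0, 0], "twist": 0}, {"hand": 1, "slide": [0, 0, 0], "twist": 0}, {"hand": 1, "slide": [0, 0, 0], "twist": 0}], "newtons": 20}}

```text
time: 16.1
position: [0.5257, 0.205, 0.308]
tool_rot: [[-0.001, 0.996, 0.086], [-0.0, 0.086, -0.996], [-1.0, -0.001, 0.0]]
wrist_force: [-0.8, 0.3, 0.9]
grip_width: 0.0131
```

Call:
{"name": "play_rows", "arguments": {"deltas": [{"hand": 1, "slide": [-0.00406, -0.00045, 0], "twist": 2.6}, {"hand": 1, "slide": [-0.00403, -0.00063, 0], "twist": 2.6}, {"hand": 1, "slide": [-0.004, -0.00081, 0], "twist": 2.6}, {"hand": 1, "slide": [-0.00396, -0.00099, 0], "twist": 2.6}, {"hand": 1, "slide": [-0.00391, -0.00117, 0], "twist": 2.6}, {"hand": 1, "slide": [-0.00385, -0.00135, 0], "twist": 2.6}, {"hand": 1, "slide": [-0.00379, -0.00152, 0], "twist": 2.6}, {"hand": 1, "slide": [-0.00372, -0.00169, 0], "twist": 2.6}, {"hand": 1, "slide": [-0.00364, -0.00186, 0], "twist": 2.6}, {"hand": 1, "slide": [-0.00355, -0.00202, 0], "twist": 2.6}, {"hand": 1, "slide": [-0.00345, -0.00218, 0], "twist": 2.6}, {"hand": 1, "slide": [-0.00335, -0.00234, 0], "twist": 2.6}, {"hand": 1, "slide": [-0.00324, -0.00249, 0], "twist": 2.6}, {"hand": 1, "slide": [-0.00312, -0.00263, 0], "twist": 2.6}, {"hand": 1, "slide": [-0.003, -0.00277, 0], "twist": 2.6}, {"hand": 1, "slide": [-0.00287, -0.0029, 0], "twist": 2.6}, {"hand": 1, "slide": [-0.00274, -0.00303, 0], "twist": 2.6}, {"hand": 1, "slide": [-0.0026, -0.00315, 0], "twist": 2.6}, {"hand": 1, "slide": [0, 0, 0], "twist": 0}, {"hand": 1, "slide": [0, 0, 0], "twist": 0}]}}

```text
time: 18.1
position: [0.4626, 0.1715, 0.308]
tool_rot: [[-0.002, 0.621, 0.784], [0.001, 0.784, -0.621], [-1.0, -0.0, -0.002]]
wrist_force: [-3.4, 2.3, 2.1]
grip_width: 0.0134
```

```bash
cat > look.py <<'E'
from h import *
import sys
s=ctrl.get_state();print(s["time"],np.round(s["position"],4),np.round(s["wrist_force"],2))
g=np.array(s["position"])+.1635*np.array(s["tool_rot"])[:,0];piv=np.array([.5336,.1148])
print("grasp",g,"mirror deg from pin",np.degrees(np.arctan2(g[1]-piv[1],g[0]-piv[0]))-95,np.hypot(*(g[:2]-piv)))
for n in("scene","top","wrist"):
    im,d,K,R,t=grab(n,n+sys.argv[1])
    for a,c,m in blobs(im,(8,150,80),(22,255,255),8):
        uv=np.argwhere(m)[:,::-1];W=np.array([plane(u,v,.044,K,R,t)[:2] for u,v in uv])
        if np.abs(W.mean(0)-piv).max()>.1: continue
        v=cv2.fitLine(W.astype(np.float32),2,0,.001,.001).ravel()
        far=W[np.argsort(((W-piv)**2).sum(1))[-6:]].mean(0)
        print(n,a,c,"line",np.degrees(np.arctan2(v[1],v[0])),v[2:],"tip",far,np.degrees(np.arctan2(*(far-piv)[::-1])))
E
python3 look.py 6.png
python3 -c "
import cv2,numpy as np
a=cv2.imread('pics/top6.png')[120:240,190:350];b=cv2.imread('pics/wrist6.png')
c=cv2.imread('pics/scene6.png')[120:260,180:340]
f=lambda i:cv2.resize(i,(400,300));cv2.imwrite('pics/m6.png',np.vstack([np.hstack([f(a),f(c)]),np.hstack([f(b),f(b)*0])]))"
```

```text
18.1 [0.4626 0.1715 0.308 ] [-3.4   2.29  2.06]
grasp [0.46228869 0.1716125  0.14447867] mirror deg from pin 46.45626496513876 0.09117545130275723
scene 11 [239.3 181.2] line -84.89281 [0.5299217  0.14777867] tip [0.52942022 0.15351688] 96.16165028519511
scene 33 [245.3 197.7] line 7.249936 [0.58027214 0.11998689] tip [0.59994257 0.12362285] 7.575273440269928
top 24 [242.5 200.8] line 6.4032564 [0.5822663  0.12284479] tip [0.60195776 0.12570529] 9.064160012716103
wrist 281 [217.2 268.8] line -42.05875 [0.48909685 0.10414301] tip [0.47153659 0.12000058] 175.2101122902041
wrist 247 [300.7 269.7] line -35.13183 [0.53440326 0.15999864] tip [0.51436205 0.17408441] 107.97838605368712
wrist 4555 [265.  317.6] line 52.331398 [0.55287313 0.10633548] tip [ 0.45227908 -0.03046064] -119.24130582068658
```

View pics/m6.png

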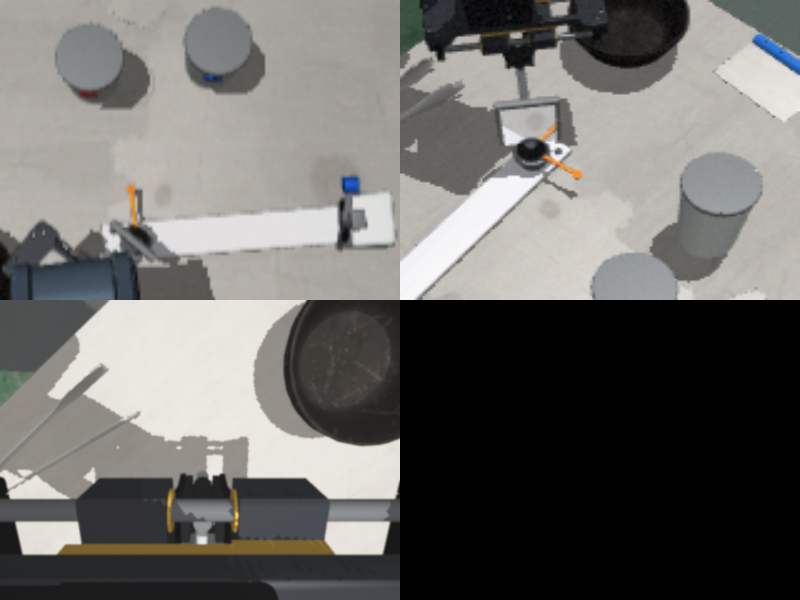

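The needle reads about 7.5°, which agrees with the pin angle. The dot is at about 19.2°, so another 5.6° of mirror turn is needed.

Call:
{"name": "play_rows", "arguments": {"deltas": [{"hand": 1, "slide": [-0.00265, -0.0035, 0], "twist": 2.8}, {"hand": 1, "slide": [-0.00248, -0.00363, 0], "twist": 2.8}, {"hand": 1, "slide": [0, 0, 0], "twist": 0}, {"hand": 1, "slide": [0, 0, 0], "twist": 0}, {"hand": 1, "slide": [0, 0, 0], "twist": 0}, {"hand": 1, "slide": [0, 0, 0], "twist": 0}]}}

```text
time: 18.85
position: [0.4574, 0.1644, 0.308]
tool_rot: [[-0.002, 0.542, 0.841], [0.001, 0.841, -0.542], [-1.0, -0.001, -0.002]]
wrist_force: [-3.5, 3.9, 1.4]
grip_width: 0.0132
```

```bash
python3 look.py 7.png | grep -v wrist
python3 - <<'E'
from h import *
im,d,K,R,t=grab("top");P=pts(d,K,R,t);piv=np.array([.5336,.1148])
for a,c,m in blobs(im,(0,100,60),(8,255,255),4):
    if 205<c[0]<240 and 150<c[1]<165: print("dot",a,c,plane(*c,.11,K,R,t),np.median(P[m&(d>0)],0))
for n in("top","scene"):
    im,d,K,R,t=grab(n);P=pts(d,K,R,t)
    m=(d>0)&(P[...,2]>.152)&(P[...,2]<.164)&(abs(P[...,0]-.5336)<.06)&(abs(P[...,1]-.115)<.06)
    k,l,st,c=cv2.connectedComponentsWithStats(m.astype(np.uint8))
    for i in range(1,k):
        if st[i,4]>15:
            Q=P[l==i][:,:2];v=cv2.fitLine(Q.astype(np.float32),2,0,.001,.001).ravel();print(n,"frame",st[i,4],np.degrees(np.arctan2(v[1],v[0])),v[2:])
    for lo,hi,z0 in(((0.7,.1),(.8,.25),.158),((.7,-.05),(.82,.08),.158)):
        q=(d>0)&(abs(P[...,2]-z0)<.006)&(P[...,0]>lo[0])&(P[...,0]<hi[0])&(P[...,1]>lo[1])&(P[...,1]<hi[1]);print("tub",P[q].mean(0).round(4))
E
```

```text
18.85 [0.4574 0.1644 0.308 ] [-3.48  3.88  1.39]
grasp [0.45704418 0.16447981 0.14445561] mirror deg from pin 52.01902129258576 0.09126268295952522
scene 12 [239.5 181. ] line -86.29842 [0.5299874  0.14867662] tip [0.52971981 0.15533198] 95.46835243269909
scene 34 [246.5 195. ] line 17.856041 [0.57681066 0.1287052 ] tip [0.59757426 0.13460929] 17.20486472125898
top 27 [239.7 201.3] line 18.178988 [0.58056694 0.13212301] tip [0.59969144 0.13772009] 19.126215336085853
dot 13 [225.2 157.3] [0.71551449 0.17800313 0.11      ] [0.71396115 0.17822288 0.11953957]
top frame 75 56.173237 [0.52822036 0.11939204]
tub [0.7521 0.1755 0.1586]
tub [0.7734 0.0182 0.1587]
scene frame 112 56.47246 [0.53124154 0.11578892]
tub [0.7548 0.1708 0.157 ]
tub [0.7762 0.0134 0.1568]
```

Needle and frame read about 18.1°, and the dot is at about 18.9° averaged over the views. One small correction and hold.

Call:
{"name": "play_rows", "arguments": {"deltas": [{"hand": 1, "slide": [-0.00035, -0.00053, 0], "twist": 0.4}, {"hand": 1, "slide": [0, 0, 0], "twist": 0}, {"hand": 1, "slide": [0, 0, 0], "twist": 0}, {"hand": 1, "slide": [0, 0, 0], "twist": 0}, {"hand": 1, "slide": [0, 0, 0], "twist": 0}, {"hand": 1, "slide": [0, 0, 0], "twist": 0}]}}

```text
time: 19.75
position: [0.4571, 0.1638, 0.308]
tool_rot: [[-0.002, 0.536, 0.844], [0.001, 0.844, -0.536], [-1.0, -0.001, -0.002]]
wrist_force: [-4.3, 4.4, 2.1]
grip_width: 0.0137
```

```bash
python3 look.py 8.png | grep -v wrist; python3 -c "
from cell import ctrl
print(ctrl.close_job())"
```

```text
19.75 [0.4571 0.1638 0.308 ] [-4.28  4.37  2.12]
grasp [0.45669925 0.1639528  0.14445059] mirror deg from pin 52.41442505373314 0.09126731592687572
scene 11 [239.3 181.2] line -84.89281 [0.5299217  0.14777867] tip [0.52942022 0.15351688] 96.16165028519511
scene 38 [246.7 194.9] line 18.23125 [0.577078   0.12941933] tip [0.59755871 0.13533248] 17.79803554105899
top 26 [239.7 201.6] line 18.887033 [0.57976735 0.13203347] tip [0.59858846 0.13880551] 20.27327784209131
the job is handed in; nothing more can be done
None
```

The job is handed in at about 20 s, with the arm still gripping the mirror's pin and holding it at the red dot's angle.

- **Wiper:** I pulled the lever by its knob until the wrist force jumped at the end stop. I then eased it back over about 4 s until I felt the rest stop, and only then let go. Pictures afterwards showed the knob at exactly its starting pixels.
- **Mirror:** I turned it about 52° by the pin. The needle reads about 18–20° in the scene and top views, with a mean near 18.8°. The red dot lies at about 18.8–19.2°, depending on the view. The views disagree by about 1°, roughly 3 mm at the dot, which is 24 mm across.
- **Tubs and bowl:** Both tubs measured where they started. I did not re-measure the bowl, but the arm never went near it.

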